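Ready the weighing station and tare the balance

TASK

Get the weighing station ready, in this order, using only presses of the closed fingertips: switch the power box on by pressing down the raised far end of its rocker, then press the report printer's paper cover down until it is fully shut, then press the long tare bar on the balance's keypad fully down, keep it down for about a second and let it come back up. Each step must be finished before the next is begun; do not press the balance's two small keys, do not lift the cover further open, and leave the beaker on the pan and the tub, weight and spatula where they are.

Things in the scene. Friction and masses are not known exactly. Their poses are not given: they have to be found in the camera images.
- power_box: Fixed white switch box, 150 (x) x 100 (y) x 60 mm high, with a black rocker and, nearer the robot, a round dark socket on its top. Origin: centre of its underside; z up, x is its long side and points roughly away from the robot. It stands left or right of the balance, changing places with the printer.
- rocker (a joint): Tilt of the black two-winged rocker (V-shaped from the side, each wing 26 mm long in the box's x and 30 mm wide) about an axis along the box's y, 20 mm to the +x side of the box's centre and 68 mm above the work surface. 0 = off: the near wing lies level and the far (+x) wing slopes up at 0.4 rad (23 degrees). 0.4 = fully on: the far wing is level, its top 68 mm above the work surface. It stays where it is left; about 3 N on the far wing moves it.
- rocker_far_end (a point): Point to press: on the upper face of the rocker's far wing, midway across, 18 mm from its axis; it moves with the rocker: 75 mm above the work surface when off and 68 mm when on.
- printer: Fixed grey report printer, 180 (x) x 120 (y) x 70 mm high, with a black paper cover standing ajar on its top and a white paper roll under it. Origin: centre of its underside; z up, x is its long side and points roughly away from the robot.
- cover (a joint): Opening angle of the flat black paper cover (115 x 100 x 7 mm), hinged along its far edge, the hinge 60 mm to the +x side of the printer's centre and 72.5 mm above the work surface, along the printer's y. 0 = fully shut (lying flat on the printer, top 80.5 mm above the work surface); it starts 0.35 to 0.6 rad (20 to 34 degrees) open, near edge up. The stiff hinge holds it where it is left; 1 to 2 N on the near edge moves it. Pressed down to the stop it stays shut.
- cover_front (a point): Point to press: on the upper face of the cover, midway across, 15 mm from its near (front) edge, 100 mm from the hinge; it moves with the cover. When shut it is 40 mm to the -x side of the printer's centre and 80.5 mm above the work surface.
- balance: Fixed white precision balance, 310 (x) x 232 (y) mm, keypad 50 mm high at the front (-x, towards the robot), display behind the keys, housing 72 mm high behind with a round steel pan (156 mm across, top at 82 mm). Origin: centre of its underside; z up, x points roughly away from the robot, y along its row of keys.
- tare_bar (a joint): Travel of the tare bar, the one long key (22 mm in the balance's x, 60 mm along its y, grey). It and the two small keys sit in one row, 72 mm apart, 115 mm to the -x side of the balance's centre, in any order. 0 = up, 0.005 = fully down (m). A spring key: about 1.5 N starts it, 5 N puts it fully down, and it comes back up when let go.
- tare_bar_top (a point): Centre of the tare bar's upper face, 61 mm above the work surface when up, 56 mm when down; the keypad around it is at 50 mm. It moves with the bar.
- round_key (a joint): Travel of the small round key (20 mm across, top at 61 mm). Same travel and spring as the bar. Not to be pressed.
- square_key (a joint): Travel of the small square key (18 x 18 mm, top at 61 mm). Same travel and spring as the bar. Not to be pressed.
- beaker: Loose clear beaker on the pan, 56 mm across and 70 mm tall (its rim 152 mm above the work surface). Origin: centre of its underside. To be left alone.
- tub: Loose white lidded tub, 68 mm across and 100 mm tall, beyond one of the boxes. Origin: centre of its underside. To be left alone.
- weight: Loose steel calibration weight with a knob, 36 mm across and 60 mm tall, beyond the other box. Origin: centre of its underside. To be left alone.
- spatula: Loose steel spatula, 190 mm long, lying between robot and balance. Origin: its underside, near the middle. To be left alone.
Mind the look-alikes: they are no part of the job. Leave any pink look-alike of the power_box alone. What is shaped like the printer but turquoise is not meant.

How it is judged (in metres and radians):
On the way, in this order (a step that is already met when the one before it is completed fails the run):
1. the power box's rocker is pressed over to on (value of joint rocker above 0.32 rad), for 0.1 s.
2. the printer's cover is pressed fully shut (value of joint cover below 0.05 rad), for 0.1 s.
3. the tare bar is pressed down and kept down for at least 0.7 s (value of joint tare_bar above 0.0035 m), for 0.7 s.
At the end, for the whole second after the job is handed in: The rocker is on (over 0.32 of 0.4 rad), the cover shut (under 0.05 rad), all three keys are up again (within 1.5 mm), and the beaker, tub, weight and spatula are at rest within 15 mm of where they started (value of joint rocker above 0.32 rad and value of joint cover below 0.05 rad and value of joint each of tare_bar, round_key, square_key below 0.0015 m and distance of each of beaker, tub, weight, spatula from where it was at the start of the episode below 0.015 m and linear speed of each of beaker, tub, weight, spatula below 0.02 m/s); the robot touches nothing.
It fails at once if the tare bar is pressed (over 3 mm) before the power is on and the cover shut (value of joint tare_bar above 0.003 m and (value of joint rocker below 0.3 rad or value of joint cover above 0.06 rad)).
It fails at once if the cover is pressed down (below 0.3 rad) while the power is still off (value of joint each of cover, rocker below 0.3 rad).
It fails at once if a small key of the balance is pressed (over 2.5 mm) (value of joint any of round_key, square_key above 0.0025 m).
It fails at once if the cover is lifted further open (beyond 0.7 rad) (value of joint cover above 0.7 rad).
It fails at once if the beaker, tub, weight or spatula is lifted or moved by more than 15 mm (distance of any of beaker, tub, weight, spatula from where it was at the start of the episode above 0.015 m).
It also fails if it takes over 53 s, if anything falls off the work surface, if the arm or the gripper's body presses on something with over 40 N, if the wrist force passes 120 N, or if a joint passes its speed limit or range.

ROBOT

A 6-joint arm with a two-finger parallel gripper is mounted at the origin on the work surface. World frame = base frame: x ahead of the robot, y to its left, z up, the work surface at z = 0. Lengths are in m, angles in degrees, forces in N, time in s.
With the tool pointing down it reaches from about 0.3 to 0.75 m from the base axis. Payload 8.5 kg.
Tool frame: the origin (TCP) lies on the centre line of the jaws, within the pads' length; the fingertips stand 19 mm ahead of it and the grasp point (between the pads) is the TCP; z points along the fingers, x is the direction in which the jaws open and shut, and the axes are right-handed (so a half turn about z gives the same grasp; the last joint's range is limited). The gripper opens to 85 mm and grips with 20 to 120 N. Pads are 22 mm wide; open, the fingers measure 114 mm over their backs; the gripper's body (76 mm by 85 mm) begins 54 mm behind the grasp point. The pads swing forward as they close: fully open they stand 13 mm farther back than shut.
Start: joints at [-87.852, 21.807, 74.336, -0, 83.858, -12.336], TCP at [0.138, -0.533, 0.25] pointing down, gripper open.
Joint ranges: [-178.18, 178.18], [-50.72, 133.34], [12.68, 142.11], [-81.47, 261.47], [9.98, 163.14], [-165.26, 165.26]. Speed limits (degrees/s): [136.94, 136.94, 180, 180, 180, 180].

INTERFACE

Orientations are given as a 3x3 rotation matrix whose columns are the frame's x, y, z axes.
In Python, from rig import env, cams, order gives the robot as it stands.
- The arm moves only by the tool step_arm, never from a script. Its argument "steps" is a list of rows, each an object with "xyz": the shift along the tool's x, y, z normalised to -1 to 1, where 1 is 0.04 m, a list of three; "turn": the turn, a rotation vector about the tool's x, y, z normalised to -1 to 1, where 1 is 0.08 rad, a list of three; "gripper": the gripper command: -1 is shut, 1 is fully open, values between are in proportion. A call has 1 to 20 rows; each row shifts and turns the commanded pose from where the row before left it, along the tool's axes as they then stand; what a row does not reach is not made up. A row lasts 1/12 s, in which the tool goes at most 41.7 mm and 7.16 degrees, less where a joint would pass 70% of its speed; a pose out of reach is approached as far as the arm can. A call with a number of a shift or a turn outside -1 to 1 is refused whole. A call with a gripper value outside its range is refused whole. The fingers move at their own pace and stop on an object; "squeeze" is the grip in N (left out, the last holds). Time passes only in rows, so rows that do not move let the fingers close. It gives the time, the measured TCP pose, the force and the opening at its end, in the units of the state.
- env.observe(): the state, without advancing time (a new reading comes with each control period).
- cams.get_image(name): name is "scene" or "top"; returns (picture, depth): 400x640x3 uint8, red, green, blue; 400x640 float32, m along the optical axis (not along the pixel's ray), 0 where there is no reading.
- cams.camera_info(name): a dict with "fx", "fy", "cx", "cy" (pixels), "extrinsics" (4x4, takes a point from camera to world coordinates). Camera axes: x right, y down, z forward; pixel columns grow to the right and rows downward; lengths in m; the calibration is good to about 2 mm. A picture is of the moment at which its call begins. camera_info takes no time and is no camera call.
- order.close_job(): hands the job in, once; it reports no verdict.
The state is a dict: "time_s": time; "q": joint angles; "qvel": joint speeds; "joint_efforts": joint torques, N m; "position": TCP position; "tool_rot": TCP orientation; "ft_force": force on the tool from outside, world axes, zero at the start; "wrist_torque": the same for the moment, N m; "grip_width": finger opening in m.
Only numpy, scipy, OpenCV 4.12 (cv2) and the standard library are available. Lean on these libraries where they do the work, as an engineer would, in place of code of your own. Each camera call takes 0.05 s, during which the arm holds its last target. There are 200 camera calls.

## Working session

There is one attempt and no reset: what is moved stays moved. The work goes in short steps, Python scripts to look and compute and a tool call to move; the robot and the scene stay as the last step left them, time stands still between calls to the robot, and variables do not carry over. Pictures are saved under pics/ and viewed, about 8 in all and at most 12, crops included, and the job is handed in when it is done.

Besides the shell and the picture viewer there is one more tool, called after ">>>" by a JSON object that holds its "name" and its "arguments". step_arm: Moves the arm, as the interface text tells. Scaled input: -1 to 1 covers 0.04 m each way for a shift and 0.08 rad each way for a turn. Its arguments: {"type":"object","properties":{"steps":{"type":"array"},"squeeze":{"type":"number"}},"required":["steps"]}

```bash
mkdir -p pics; ls; cat > h.py <<'E'
import numpy as np, cv2
from rig import env, cams, order
def grab(n):
    im,d=cams.get_image(n); np.savez(f'/tmp/{n}.npz',im=im,d=d); return im,d
def load(n):
    z=np.load(f'/tmp/{n}.npz'); return z['im'],z['d']
def pts(n,d):
    c=cams.camera_info(n); v,u=np.mgrid[:400,:640]
    P=np.stack([(u-c['cx'])/c['fx']*d,(v-c['cy'])/c['fy']*d,d,np.ones_like(d)],-1)
    return (P@np.array(c['extrinsics']).T)[...,:3]
def save(name,im): cv2.imwrite(f'pics/{name}.png',im[...,::-1])
E
python3 - <<'E'
from h import *
for n in('scene','top'):
    im,d=grab(n); save(n+'0',im); print(n,cams.camera_info(n))
s=env.observe(); print(s['time_s'],s['position'],s['tool_rot'],s['ft_force'],s['grip_width'])
E
```

```text
pics
scene {'fx': 427.91291170598697, 'fy': 427.91291170598697, 'cx': 316.14355742770215, 'cy': 199.03370960326197, 'extrinsics': array([[ 0.21648565,  0.59845678, -0.7713517 ,  1.72404567],
       [ 0.97618221, -0.12118084,  0.17995416, -0.26363543],
       [ 0.01422174, -0.7919373 , -0.61043678,  1.01650647],
       [ 0.        ,  0.        ,  0.        ,  1.        ]])}
top {'fx': 382.39565739066546, 'fy': 382.39565739066546, 'cx': 329.4156967486616, 'cy': 198.50633392644053, 'extrinsics': array([[ 0.02187047, -0.99132032,  0.12963683,  0.4076352 ],
       [-0.99953585, -0.01893035,  0.02386887,  0.00137577],
       [-0.02120763, -0.13009869, -0.99127421,  1.33608862],
       [ 0.        ,  0.        ,  0.        ,  1.        ]])}
0.1 [ 0.13756464 -0.53226698  0.24978037] [[ 2.50182457e-01 -9.68198706e-01 -6.01118384e-05]
 [-9.68197867e-01 -2.50182321e-01  1.30229533e-03]
 [-1.27591958e-03 -2.67611292e-04 -9.99999150e-01]] [ 0.53389009 -0.37017146 -0.94004006] 0.08543175346554582
```

View pics/top0.png

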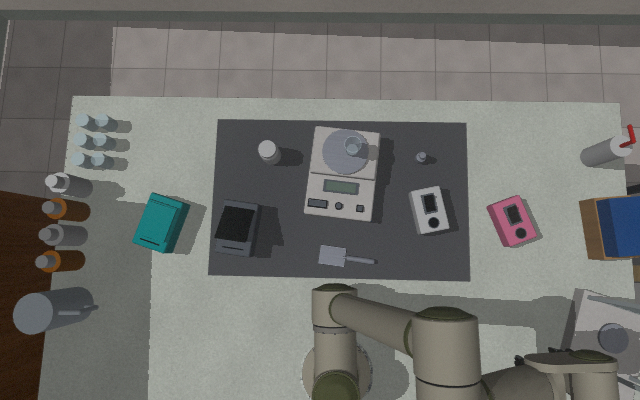

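View pics/scene0.png

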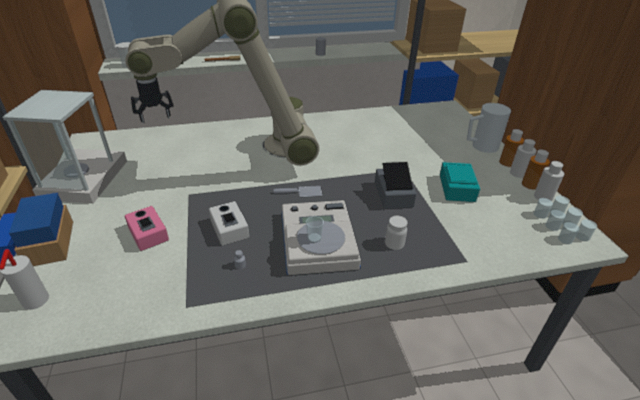

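The top view shows two candidate boxes: white at (430,210) and pink at (513,221). White is the power box. There are also two printers: dark grey at (237,228) and turquoise at (161,223). Grey is the one meant. The long tare bar is the leftmost key at (317,203), with the small keys at (339,206) and (360,209). I'll measure these and confirm in an enlarged crop.

```bash
python3 - <<'E'
from h import *
im,d=load('top'); P=pts('top',d)
c=cams.camera_info('top'); E=np.array(c['extrinsics'])
def ray(u,v,z):
    r=E[:3,:3]@np.array([(u-c['cx'])/c['fx'],(v-c['cy'])/c['fy'],1]); o=E[:3,3]; return o+r*(z-o[2])/r[2]
def rect(name,box,lo,hi):
    x0,x1,y0,y1=box; Q=P[y0:y1,x0:x1].reshape(-1,3); Q=Q[(Q[:,2]>lo)&(Q[:,2]<hi)]
    r=cv2.minAreaRect((Q[:,:2]*1000).astype(np.float32)); print(name,len(Q),'z',np.median(Q[:,2]).round(4),r, 'mean',Q.mean(0).round(4))
    return Q
print('table z',np.median(P[255:270,260:300,2]), 'mat')
rect('power',(405,455,180,240),.045,.09); 
rect('printer',(205,270,190,262),.05,.16)
rect('printertop',(205,270,190,262),.05,.08)
rect('balance',(295,385,120,225),.035,.1)
# dark rocker
g=im.max(2)
for nm,(x0,x1,y0,y1) in dict(power=(415,447,190,232)).items():
    m=((g[y0:y1,x0:x1]<70)).astype(np.uint8); n,l,st,ce=cv2.connectedComponentsWithStats(m)
    for i in range(1,n):
        if st[i,4]>8: print(nm,st[i]+[x0,y0,0,0,0],ce[i]+[x0,y0],ray(*(ce[i]+[x0,y0]),.068).round(4))
x0,x1,y0,y1=303,375,194,216
m=(g[y0:y1,x0:x1]<150).astype(np.uint8); n,l,st,ce=cv2.connectedComponentsWithStats(m)
for i in range(1,n):
    if st[i,4]>8: print('key',st[i]+[x0,y0,0,0,0],ce[i]+[x0,y0],ray(*(ce[i]+[x0,y0]),.061).round(4))
# cover: column of heights
for v in range(195,260,4): print(v,P[v,237].round(3),im[v,237])
a=cv2.resize(im[180:265,200:460],None,fx=3,fy=3,interpolation=cv2.INTER_CUBIC); save('crop1',a)
E
```

```text
table z 0.0009857432776161357 mat
power 1354 z 0.0602 ((545.8904418945312, -304.31719970703125), (149.7275390625, 101.66351318359375), 12.593069076538086) mean [ 0.5442 -0.3023  0.0605]
printer 1999 z 0.0768 ((470.5244140625, 339.6166687011719), (121.72821044921875, 180.09707641601562), 82.46629333496094) mean [0.4683 0.333  0.0865]
printertop 1027 z 0.0691 ((470.5244140625, 339.6166687011719), (121.72821044921875, 180.09707641601562), 82.46629333496094) mean [0.4589 0.3286 0.0688]
balance 5842 z 0.0627 ((664.8237915039062, -9.758499145507812), (232.6898193359375, 306.73480224609375), 84.1964111328125) mean [ 0.6577 -0.0089  0.0632]
power [441 190   6  23  78] [444.3974359  197.79487179] [ 0.5832 -0.3503  0.068 ]
power [424 195  13  17 171] [429.44444444 202.89473684] [ 0.5651 -0.3007  0.068 ]
power [429 218  10  10  77] [433.35064935 222.18181818] [ 0.5013 -0.3127  0.068 ]
power [436 229  11   3  18] [442.11111111 230.55555556] [ 0.4743 -0.341   0.068 ]
key [303 194  22  22  92] [308.09782609 208.43478261] [0.5394 0.1029 0.061 ]
key [347 194  11   2  13] [352.69230769 194.15384615] 
[... 255 characters left out ...]
 6.10e-02]
key [356 204   9   9  66] [359.84848485 208.13636364] [ 0.5438 -0.0705  0.061 ]
195 [ 0.589  0.363 -0.004] [70 72 75]
199 [0.574 0.361 0.001] [69 72 73]
203 [0.553 0.342 0.066] [79 82 90]
207 [0.539 0.341 0.068] [37 41 44]
211 [0.524 0.336 0.083] [32 34 36]
215 [0.51  0.333 0.093] [28 32 31]
219 [0.496 0.331 0.1  ] [27 29 32]
223 [0.483 0.33  0.101] [31 31 34]
227 [0.47  0.327 0.109] [33 33 34]
231 [0.457 0.324 0.117] [32 35 35]
235 [0.444 0.322 0.121] [34 36 33]
239 [0.431 0.32  0.128] [30 30 30]
243 [0.419 0.334 0.072] [78 82 84]
247 [0.406 0.333 0.073] [76 81 87]
251 [0.393 0.333 0.07 ] [78 83 88]
255 [0.38  0.333 0.067] [64 65 68]
259 [4.080e-01 1.000e-03 1.336e+00] [74 77 77]
```

View pics/crop1.png

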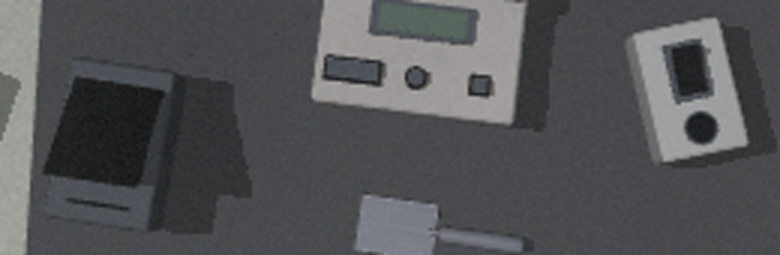

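The white box (150x102 mm, top 60 mm, yaw 12.6°) and the grey printer (180x122 mm, yaw -7.5°) match the given sizes. The balance measures 307x233 mm with yaw -5.8°, and its bar at (0.558, 0.072) agrees with the geometry to 2 mm. First I'll shut the fingers and move above the rocker's far end.

>>> {"name": "step_arm", "arguments": {"steps": [{"xyz": [-0.163, -0.3, 0], "turn": [0, 0, 0], "gripper": -1}, {"xyz": [-0.163, -0.7, 0], "turn": [0, 0, 0], "gripper": -1}, {"xyz": [-0.163, -0.7, 0], "turn": [0, 0, 0], "gripper": -1}, {"xyz": [-0.163, -0.7, 0], "turn": [0, 0, 0], "gripper": -1}, {"xyz": [-0.163, -0.7, 0], "turn": [0, 0, 0], "gripper": -1}, {"xyz": [-0.163, -0.7, 0], "turn": [0, 0, 0], "gripper": -1}, {"xyz": [-0.163, -0.7, 0], "turn": [0, 0, 0], "gripper": -1}, {"xyz": [-0.163, -0.7, 0], "turn": [0, 0, 0], "gripper": -1}, {"xyz": [-0.163, -0.7, 0], "turn": [0, 0, 0], "gripper": -1}, {"xyz": [-0.163, -0.7, 0], "turn": [0, 0, 0], "gripper": -1}, {"xyz": [-0.163, -0.7, 0], "turn": [0, 0, 0], "gripper": -1}, {"xyz": [-0.163, -0.7, 0], "turn": [0, 0, 0], "gripper": -1}, {"xyz": [-0.163, -0.7, 0], "turn": [0, 0, 0], "gripper": -1}, {"xyz": [-0.163, -0.7, 0], "turn": [0, 0, 0], "gripper": -1}, {"xyz": [-0.163, -0.7, 0], "turn": [0, 0, 0], "gripper": -1}, {"xyz": [-0.163, -0.7, 0], "turn": [0, 0, 0], "gripper": -1}, {"xyz": [-0.163, -0.7, 0], "turn": [0, 0, 0], "gripper": -1}, {"xyz": [-0.163, -0.7, 0], "turn": [0, 0, 0], "gripper": -1}, {"xyz": [0, 0, 0], "turn": [0, 0, 0], "gripper": -1}, {"xyz": [0, 0, 0], "turn": [0, 0, 0], "gripper": -1}], "squeeze": 40}}

```text
time_s: 1.77
position: [0.5815, -0.2951, 0.2496]
tool_rot: [[0.253, -0.968, -0.001], [-0.968, -0.253, 0.001], [-0.001, 0.001, -1.0]]
ft_force: [-0.9, 0.5, 0.2]
grip_width: 0.0
```

>>> {"name": "step_arm", "arguments": {"steps": [{"xyz": [0.02, -0.08, 0.5], "turn": [0, 0, 0], "gripper": -1}, {"xyz": [0, 0, 0.7], "turn": [0, 0, 0], "gripper": -1}, {"xyz": [0, 0, 0.7], "turn": [0, 0, 0], "gripper": -1}, {"xyz": [0, 0, 0.7], "turn": [0, 0, 0], "gripper": -1}, {"xyz": [0, 0, 0.5], "turn": [0, 0, 0], "gripper": -1}, {"xyz": [0, 0, 0.25], "turn": [0, 0, 0], "gripper": -1}, {"xyz": [0, 0, 0], "turn": [0, 0, 0], "gripper": -1}]}}

```text
time_s: 2.35
position: [0.5827, -0.2965, 0.1143]
tool_rot: [[0.249, -0.968, -0.004], [-0.968, -0.249, 0.003], [-0.003, 0.003, -1.0]]
ft_force: [-0.5, 1.3, -0.2]
grip_width: -0.0002
```

```bash
python3 - <<'E'
from h import *
im,d=grab('scene'); save('s1',cv2.resize(im[150:290,160:300],None,fx=4,fy=4,interpolation=cv2.INTER_CUBIC))
P=pts('scene',d)
s=env.observe(); print(s['position'],s['ft_force'])
Q=P.reshape(-1,3); c=np.array(s['position'])
# lowest depth points near tip
m=(np.hypot(Q[:,0]-c[0],Q[:,1]-c[1])<.035)&(Q[:,2]>.083)&(Q[:,2]<.12); q=Q[m]; print(len(q),q.min(0),q.max(0))
E
```

```text
[ 0.58345517 -0.2969543   0.11626578] [-0.24585518 -0.44663944 -0.02139299]
47 [ 0.58035818 -0.31067844  0.0961082 ] [ 0.59775471 -0.28147182  0.11999853]
```

View pics/s1.png

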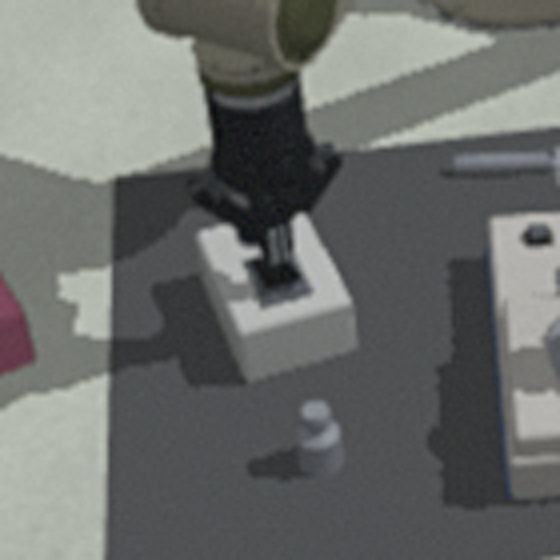

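The crop shows the closed fingertips directly over the rocker's far wing (crop px about 280,265). The tip height of 0.096 confirms the 19 mm offset. Pressing now.

>>> {"name": "step_arm", "arguments": {"steps": [{"xyz": [0, -0.05, 0.25], "turn": [0, 0, 0], "gripper": -1}, {"xyz": [0, 0, 0.15], "turn": [0, 0, 0], "gripper": -1}, {"xyz": [0, 0, 0.1], "turn": [0, 0, 0], "gripper": -1}, {"xyz": [0, 0, 0.1], "turn": [0, 0, 0], "gripper": -1}, {"xyz": [0, 0, 0.1], "turn": [0, 0, 0], "gripper": -1}, {"xyz": [0, 0, 0.05], "turn": [0, 0, 0], "gripper": -1}, {"xyz": [0, 0, 0], "turn": [0, 0, 0], "gripper": -1}]}}

```text
time_s: 2.98
position: [0.5863, -0.2964, 0.0871]
tool_rot: [[0.25, -0.968, 0.001], [-0.968, -0.25, -0.001], [0.001, -0.001, -1.0]]
ft_force: [1.0, 1.2, 4.8]
grip_width: 0.0004
```

>>> {"name": "step_arm", "arguments": {"steps": [{"xyz": [0, 0, 0.04], "turn": [0, 0, 0], "gripper": -1}, {"xyz": [0, 0, 0.02], "turn": [0, 0, 0], "gripper": -1}, {"xyz": [0, 0, 0], "turn": [0, 0, 0], "gripper": -1}]}}

```text
time_s: 3.23
position: [0.5864, -0.2965, 0.0869]
tool_rot: [[0.25, -0.968, 0.002], [-0.968, -0.25, -0.002], [0.003, -0.002, -1.0]]
ft_force: [-4.5, 3.6, 20.7]
grip_width: 0.0001
```

The force climbed to 20 N at tip height 0.068, so the rocker is at its stop. Next I lift and cross to the printer at height.

>>> {"name": "step_arm", "arguments": {"steps": [{"xyz": [0, 0, -0.3], "turn": [0, 0, 0], "gripper": -1}, {"xyz": [0, 0, -0.8], "turn": [0, 0, 0], "gripper": -1}, {"xyz": [0, 0, -0.9], "turn": [0, 0, 0], "gripper": -1}, {"xyz": [0, 0, -0.9], "turn": [0, 0, 0], "gripper": -1}, {"xyz": [0, 0, -0.8], "turn": [0, 0, 0], "gripper": -1}, {"xyz": [0, 0, -0.4], "turn": [0, 0, 0], "gripper": -1}, {"xyz": [0, 0, 0], "turn": [0, 0, 0], "gripper": -1}]}}

```text
time_s: 3.82
position: [0.5865, -0.2969, 0.2523]
tool_rot: [[0.25, -0.968, 0.005], [-0.968, -0.25, -0.005], [0.006, -0.004, -1.0]]
ft_force: [-0.8, -0.5, -0.3]
grip_width: -0.0001
```

>>> {"name": "step_arm", "arguments": {"steps": [{"xyz": [-0.4, -0.03, 0], "turn": [0, 0, 0], "gripper": -1}, {"xyz": [-0.9, -0.03, 0], "turn": [0, 0, 0], "gripper": -1}, {"xyz": [-0.9, -0.03, 0], "turn": [0, 0, 0], "gripper": -1}, {"xyz": [-0.9, -0.03, 0], "turn": [0, 0, 0], "gripper": -1}, {"xyz": [-0.9, -0.03, 0], "turn": [0, 0, 0], "gripper": -1}, {"xyz": [-0.9, -0.03, 0], "turn": [0, 0, 0], "gripper": -1}, {"xyz": [-0.9, -0.03, 0], "turn": [0, 0, 0], "gripper": -1}, {"xyz": [-0.9, -0.03, 0], "turn": [0, 0, 0], "gripper": -1}, {"xyz": [-0.9, -0.03, 0], "turn": [0, 0, 0], "gripper": -1}, {"xyz": [-0.9, -0.03, 0], "turn": [0, 0, 0], "gripper": -1}, {"xyz": [-0.9, -0.03, 0], "turn": [0, 0, 0], "gripper": -1}, {"xyz": [-0.9, -0.03, 0], "turn": [0, 0, 0], "gripper": -1}, {"xyz": [-0.9, -0.03, 0], "turn": [0, 0, 0], "gripper": -1}, {"xyz": [-0.9, -0.03, 0], "turn": [0, 0, 0], "gripper": -1}, {"xyz": [-0.9, -0.03, 0], "turn": [0, 0, 0], "gripper": -1}, {"xyz": [-0.9, -0.03, 0], "turn": [0, 0, 0], "gripper": -1}, {"xyz": [-0.9, -0.03, 0], "turn": [0, 0, 0], "gripper": -1}, {"xyz": [-0.9, -0.03, 0], "turn": [0, 0, 0], "gripper": -1}, {"xyz": [-0.6, -0.03, 0], "turn": [0, 0, 0], "gripper": -1}, {"xyz": [0, 0, 0], "turn": [0, 0, 0], "gripper": -1}]}}

```text
time_s: 5.48
position: [0.4431, 0.344, 0.2463]
tool_rot: [[0.254, -0.967, -0.003], [-0.967, -0.254, -0.0], [-0.0, 0.003, -1.0]]
ft_force: [-0.5, 0.2, -0.5]
grip_width: 0.0
```

```bash
python3 - <<'E'
from h import *
s=env.observe(); print(s['time_s'],s['position'],s['q'])
im,d=grab('top'); a=cv2.resize(im[180:245,400:465],None,fx=6,fy=6,interpolation=cv2.INTER_CUBIC)
i2,d2=grab('scene'); b=cv2.resize(i2[180:245,200:265],None,fx=6,fy=6,interpolation=cv2.INTER_CUBIC)
save('rock',np.hstack([a,b]))
P=pts('scene',d2); c0=np.array([.5655,-.2999]); ex=np.array([.976,.218]); ey=np.array([-.218,.976])
rel=P[...,:2]-c0; a=rel@ex; b=rel@ey
for lo,hi in((-.024,-.012),(-.012,-.003),(.003,.012),(.012,.024)):
    m=(a>lo)&(a<hi)&(abs(b)<.011)&(P[...,2]>.04)&(P[...,2]<.1); print(lo,m.sum(),np.median(P[m][:,2]))
E
```

```text
5.4833 [0.44306716 0.34399063 0.24626176] [2.57159284e+01 2.31321843e+01 7.28936446e+01 4.09321514e-02
 8.41197108e+01 1.00982136e+02]
-0.024 17 0.07543765828255
-0.012 17 0.07112731435673836
0.003 10 0.0684835262328291
0.012 16 0.06675515565220119
```

View pics/rock.png

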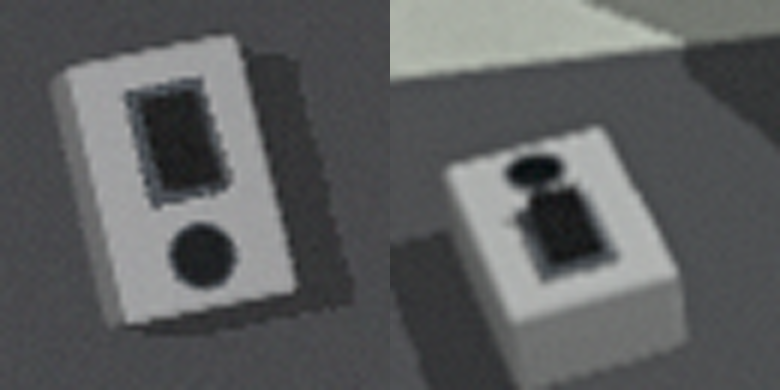

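Depth shows the far wing level (67–68 mm) and the near wing raised (71–75 mm), so the rocker is on. Next, press the cover shut.

>>> {"name": "step_arm", "arguments": {"steps": [{"xyz": [0, 0, 0.5], "turn": [0, 0, 0], "gripper": -1}, {"xyz": [0, 0, 0.7], "turn": [0, 0, 0], "gripper": -1}, {"xyz": [0, 0, 0.5], "turn": [0, 0, 0], "gripper": -1}, {"xyz": [0, 0, 0.3], "turn": [0, 0, 0], "gripper": -1}, {"xyz": [0, 0, 0.15], "turn": [0, 0, 0], "gripper": -1}, {"xyz": [0, 0, 0.15], "turn": [0, 0, 0], "gripper": -1}, {"xyz": [0, 0, 0.15], "turn": [0, 0, 0], "gripper": -1}, {"xyz": [0, 0, 0.15], "turn": [0, 0, 0], "gripper": -1}, {"xyz": [0, 0, 0.15], "turn": [0, 0, 0], "gripper": -1}, {"xyz": [0, 0, 0.15], "turn": [0, 0, 0], "gripper": -1}, {"xyz": [0, 0, 0.15], "turn": [0, 0, 0], "gripper": -1}, {"xyz": [0, 0, 0.15], "turn": [0, 0, 0], "gripper": -1}, {"xyz": [0, 0, 0.15], "turn": [0, 0, 0], "gripper": -1}, {"xyz": [0, 0, 0.1], "turn": [0, 0, 0], "gripper": -1}, {"xyz": [0, 0, 0], "turn": [0, 0, 0], "gripper": -1}]}}

```text
time_s: 6.83
position: [0.4446, 0.3405, 0.1089]
tool_rot: [[0.25, -0.968, -0.001], [-0.968, -0.25, -0.001], [0.0, 0.001, -1.0]]
ft_force: [0.3, 0.3, -1.0]
grip_width: -0.0001
```

>>> {"name": "step_arm", "arguments": {"steps": [{"xyz": [0, 0, 0.1], "turn": [0, 0, 0], "gripper": -1}, {"xyz": [0, 0, 0.08], "turn": [0, 0, 0], "gripper": -1}, {"xyz": [0, 0, 0.05], "turn": [0, 0, 0], "gripper": -1}, {"xyz": [0, 0, 0.03], "turn": [0, 0, 0], "gripper": -1}, {"xyz": [0, 0, 0], "turn": [0, 0, 0], "gripper": -1}, {"xyz": [0, 0, 0], "turn": [0, 0, 0], "gripper": -1}]}}

```text
time_s: 7.33
position: [0.445, 0.3407, 0.0996]
tool_rot: [[0.25, -0.968, 0.0], [-0.968, -0.25, 0.0], [0.0, -0.0, -1.0]]
ft_force: [-0.9, -0.2, 0.7]
grip_width: 0.0001
```

>>> {"name": "step_arm", "arguments": {"steps": [{"xyz": [0, 0, 0.03], "turn": [0, 0, 0], "gripper": -1}, {"xyz": [0, 0, 0.03], "turn": [0, 0, 0], "gripper": -1}, {"xyz": [0, 0, 0], "turn": [0, 0, 0], "gripper": -1}, {"xyz": [0, 0, 0], "turn": [0, 0, 0], "gripper": -1}]}}

```text
time_s: 7.67
position: [0.445, 0.3408, 0.0993]
tool_rot: [[0.25, -0.968, 0.002], [-0.968, -0.25, 0.001], [-0.0, -0.002, -1.0]]
ft_force: [-6.6, -3.5, 20.6]
grip_width: -0.0002
```

Hard stop: 20 N at tip height 0.080, which is the shut height. Lift, move above the tare bar and check.

>>> {"name": "step_arm", "arguments": {"steps": [{"xyz": [0, 0, -0.3], "turn": [0, 0, 0], "gripper": -1}, {"xyz": [0, 0, -0.7], "turn": [0, 0, 0], "gripper": -1}, {"xyz": [0, 0, -0.8], "turn": [0, 0, 0], "gripper": -1}, {"xyz": [0, 0, -0.7], "turn": [0, 0, 0], "gripper": -1}, {"xyz": [0, 0, -0.3], "turn": [0, 0, 0], "gripper": -1}, {"xyz": [0.3, -0.05, 0], "turn": [0, 0, 0], "gripper": -1}, {"xyz": [0.7, -0.1, 0], "turn": [0, 0, 0], "gripper": -1}, {"xyz": [0.8, -0.12, 0], "turn": [0, 0, 0], "gripper": -1}, {"xyz": [0.8, -0.12, 0], "turn": [0, 0, 0], "gripper": -1}, {"xyz": [0.8, -0.12, 0], "turn": [0, 0, 0], "gripper": -1}, {"xyz": [0.8, -0.12, 0], "turn": [0, 0, 0], "gripper": -1}, {"xyz": [0.8, -0.12, 0], "turn": [0, 0, 0], "gripper": -1}, {"xyz": [0.8, -0.12, 0], "turn": [0, 0, 0], "gripper": -1}, {"xyz": [0.8, -0.12, 0], "turn": [0, 0, 0], "gripper": -1}, {"xyz": [0.6, -0.07, 0], "turn": [0, 0, 0], "gripper": -1}, {"xyz": [0, 0, 0], "turn": [0, 0, 0], "gripper": -1}]}}

```text
time_s: 9.0
position: [0.5591, 0.0677, 0.2073]
tool_rot: [[0.246, -0.969, -0.002], [-0.969, -0.246, -0.001], [0.001, 0.002, -1.0]]
ft_force: [-0.8, -0.4, -0.4]
grip_width: -0.0
```

```bash
python3 - <<'E'
from h import *
s=env.observe(); print(s['time_s'],s['position'],s['ft_force'])
i2,d=grab('scene'); i1,d1=grab('top')
save('both',np.hstack([cv2.resize(i2[150:250,280:430],None,fx=2.6,fy=2.6),cv2.resize(i1[170:270,200:350],None,fx=2.6,fy=2.6)]))
c0=np.array([.4705,.3396]); ex=np.array([.991,-.131]); ey=np.array([.131,.991])
for n,dd in(('scene',d),('top',d1)):
    P=pts(n,dd); rel=P[...,:2]-c0; a=rel@ex; b=rel@ey
    for lo in(-.05,-.03,0,.03):
        m=(a>lo)&(a<lo+.015)&(abs(b)<.04)&(P[...,2]>.04)&(P[...,2]<.2); print(n,lo,m.sum(),np.median(P[m][:,2]) if m.any() else 0)
E
```

```text
9.0 [0.55908574 0.06768588 0.20727183] [-0.7772684  -0.4470137  -0.39469193]
scene -0.05 43 0.08085497621874194
scene -0.03 45 0.07948892676676023
scene 0 43 0.08018779651606978
scene 0.03 46 0.0806608630693264
top -0.05 110 0.08028115148111736
top -0.03 110 0.0805643491224528
top 0 106 0.08038774844604235
top 0.03 108 0.08002442616836913
```

View pics/both.png

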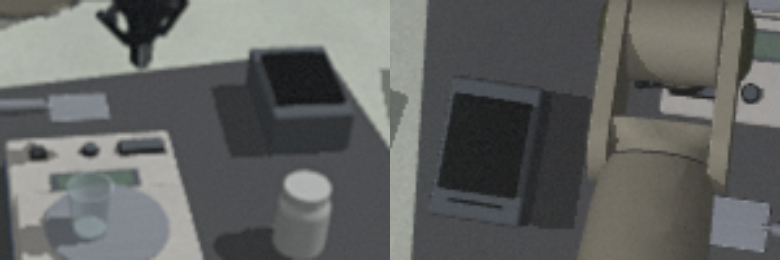

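The cover lies flat at 80–81 mm in both views, and the tub and beaker are unmoved. Fingers are above the bar, so I descend to just over it.

>>> {"name": "step_arm", "arguments": {"steps": [{"xyz": [-0.12, 0, 0.4], "turn": [0, 0, 0], "gripper": -1}, {"xyz": [0, 0, 0.7], "turn": [0, 0, 0], "gripper": -1}, {"xyz": [0, 0, 0.7], "turn": [0, 0, 0], "gripper": -1}, {"xyz": [0, 0, 0.6], "turn": [0, 0, 0], "gripper": -1}, {"xyz": [0, 0, 0.3], "turn": [0, 0, 0], "gripper": -1}, {"xyz": [0, 0, 0.15], "turn": [0, 0, 0], "gripper": -1}, {"xyz": [0, 0, 0], "turn": [0, 0, 0], "gripper": -1}, {"xyz": [0, 0, 0], "turn": [0, 0, 0], "gripper": -1}]}}

```text
time_s: 9.77
position: [0.5568, 0.0776, 0.0955]
tool_rot: [[0.251, -0.968, 0.0], [-0.968, -0.251, 0.0], [0.0, -0.0, -1.0]]
ft_force: [0.5, -0.3, 1.0]
grip_width: -0.0
```

```bash
python3 - <<'E'
from h import *
s=env.observe(); print(s['time_s'],s['position'],s['ft_force'])
i2,d=grab('scene'); save('bar',cv2.resize(i2[140:230,270:380],None,fx=5,fy=5,interpolation=cv2.INTER_CUBIC))
E
```

```text
9.7667 [0.55681341 0.07759052 0.09551078] [ 0.54487273 -0.33197017  1.0404143 ]
```

View pics/bar.png

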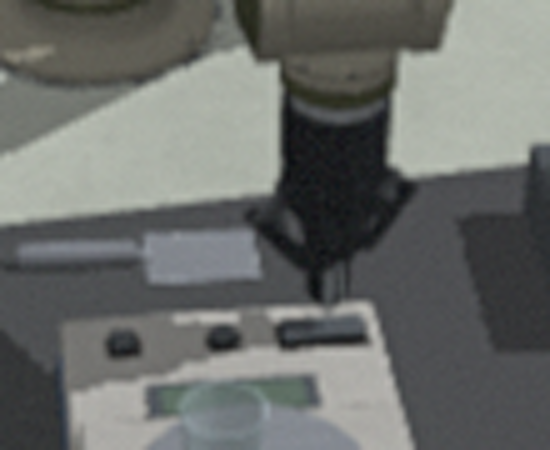

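The fingertips sit just above the middle of the bar (crop px about 325,300), far from the small keys. Pressing with a 5 mm centring shift.

>>> {"name": "step_arm", "arguments": {"steps": [{"xyz": [0.1, 0, 0.2], "turn": [0, 0, 0], "gripper": -1}, {"xyz": [0, 0, 0.1], "turn": [0, 0, 0], "gripper": -1}, {"xyz": [0, 0, 0.1], "turn": [0, 0, 0], "gripper": -1}, {"xyz": [0, 0, 0.08], "turn": [0, 0, 0], "gripper": -1}, {"xyz": [0, 0, 0.05], "turn": [0, 0, 0], "gripper": -1}, {"xyz": [0, 0, 0], "turn": [0, 0, 0], "gripper": -1}]}}

```text
time_s: 10.32
position: [0.5579, 0.073, 0.075]
tool_rot: [[0.25, -0.968, 0.001], [-0.968, -0.25, -0.001], [0.001, -0.001, -1.0]]
ft_force: [-2.3, -2.0, 11.0]
grip_width: -0.0003
```

11 N with the tip at 0.056 means the bar is fully down. I hold for about 1.1 s, then lift.

>>> {"name": "step_arm", "arguments": {"steps": [{"xyz": [0, 0, 0], "turn": [0, 0, 0], "gripper": -1}, {"xyz": [0, 0, 0], "turn": [0, 0, 0], "gripper": -1}, {"xyz": [0, 0, 0], "turn": [0, 0, 0], "gripper": -1}, {"xyz": [0, 0, 0], "turn": [0, 0, 0], "gripper": -1}, {"xyz": [0, 0, 0], "turn": [0, 0, 0], "gripper": -1}, {"xyz": [0, 0, 0], "turn": [0, 0, 0], "gripper": -1}, {"xyz": [0, 0, 0], "turn": [0, 0, 0], "gripper": -1}, {"xyz": [0, 0, 0], "turn": [0, 0, 0], "gripper": -1}, {"xyz": [0, 0, 0], "turn": [0, 0, 0], "gripper": -1}, {"xyz": [0, 0, 0], "turn": [0, 0, 0], "gripper": -1}, {"xyz": [0, 0, 0], "turn": [0, 0, 0], "gripper": -1}, {"xyz": [0, 0, 0], "turn": [0, 0, 0], "gripper": -1}, {"xyz": [0, 0, 0], "turn": [0, 0, 0], "gripper": -1}]}}

```text
time_s: 11.4
position: [0.5579, 0.073, 0.075]
tool_rot: [[0.25, -0.968, 0.001], [-0.968, -0.25, -0.001], [0.001, -0.001, -1.0]]
ft_force: [-4.3, -1.8, 10.9]
grip_width: -0.0
```

>>> {"name": "step_arm", "arguments": {"steps": [{"xyz": [0, 0, -0.2], "turn": [0, 0, 0], "gripper": -1}, {"xyz": [0, 0, -0.5], "turn": [0, 0, 0], "gripper": -1}, {"xyz": [0, 0, -0.8], "turn": [0, 0, 0], "gripper": -1}, {"xyz": [0, 0, -0.8], "turn": [0, 0, 0], "gripper": -1}, {"xyz": [0, 0, -0.8], "turn": [0, 0, 0], "gripper": -1}, {"xyz": [0, 0, -0.5], "turn": [0, 0, 0], "gripper": -1}, {"xyz": [0, 0, 0], "turn": [0, 0, 0], "gripper": -1}, {"xyz": [0, 0, 0], "turn": [0, 0, 0], "gripper": -1}]}}

```text
time_s: 12.07
position: [0.5579, 0.0733, 0.2186]
tool_rot: [[0.25, -0.968, 0.002], [-0.968, -0.25, 0.0], [0.0, -0.002, -1.0]]
ft_force: [0.2, 0.9, -0.2]
grip_width: 0.0002
```

```bash
python3 - <<'E'
from h import *
s=env.observe(); print(s['time_s'],s['position'],s['ft_force'])
i2,d=grab('scene'); save('end',i2)
P=pts('scene',d)
def z(c,r):
    m=(np.hypot(P[...,0]-c[0],P[...,1]-c[1])<r)&(P[...,2]>.03)&(P[...,2]<.12); return m.sum(),np.median(P[m][:,2]).round(4)
print('bar',z((.558,.073),.008),'round',z((.551,.0),.006),'square',z((.5438,-.0705),.006),'cover',z((.431,.345),.012),'rocker far',z((.583,-.296),.007),'near',z((.548,-.304),.007))
E
```

```text
12.0667 [0.55789209 0.07329538 0.21862653] [ 0.16775262  0.94863076 -0.19453337]
bar (np.int64(7), np.float64(0.0597)) round (np.int64(5), np.float64(0.0601)) square (np.int64(4), np.float64(0.0605)) cover (np.int64(15), np.float64(0.0803)) rocker far (np.int64(8), np.float64(0.0682)) near (np.int64(10), np.float64(0.0749))
```

View pics/end.png

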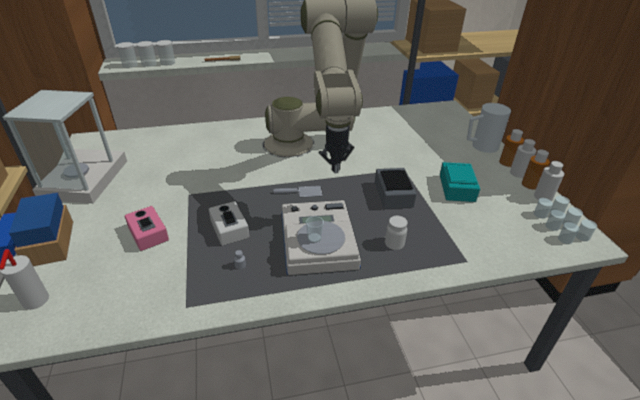

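The final picture shows the arm clear. The beaker (315,230), tub (397,232), weight (239,260) and spatula (297,190) are where they were at the start, the keys are up, the cover is shut and the rocker is on. Handing in.

```bash
python3 -c "
from rig import order
print(order.close_job())"
```

```text
the job is handed in; nothing more can be done
None
```

I did all three presses in order with the closed fingertips and handed the job in at about 12 s of the 53 s allowed. No verdict is reported on hand-in.

1. **Rocker:** I pressed the far wing to its stop, with about 21 N at a tip height of 68 mm. Depth afterwards reads the far wing level at 68 mm and the near wing raised to 75 mm, so it is on.
2. **Cover:** I pressed it to its stop, with about 21 N at a tip height of 80 mm. It lies flat at 80–81 mm in both cameras.
3. **Tare bar:** I held it fully down, with 11 N at a tip height of 56 mm, for at least 1.1 s before letting go.

At the last check the bar read 59.7 mm, the round key 60.1 mm and the square key 60.5 mm. All three are up within the roughly 1 mm noise of the depth reading, and the bar's reading rests on only 7 pixels. In the final picture the beaker, tub, weight and spatula look unmoved. I judged that by eye and did not measure it. The arm stands clear with near-zero force.

No check failed or disagreed. The force read about zero while the cover was moving and only rose at the stop, so the later depth readings are what confirm it is shut.

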